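# Unpile the riveting kit into its fitted trays

### The job

The parts for the next job were left in a pile on a small carton. Take the pile apart and put each thing upright in the middle of its own fitted grey tray, lying flat on the tray's floor: the yellow clip on the small plate with two end walls, the wooden drilling block in the short rectangular tray, the thread spool in the round dish, and the carton in the long tray, lengthwise as the trays are. Keep everything upright on the way, let nothing tumble, and leave the cup of studs and the black tape roll where they stand.

Things in the scene. Friction and masses are not known exactly. Their poses are not given: they have to be found in the camera images.
- carton: Plain shut cardboard carton, 61 (x) x 131 (y) x 81 (z) mm, about 0.12 kg, standing on the bench under the pile; the drilling block stands on one end of its top and the spool on the other (which end varies). Grasp it across its 61 mm (x). Origin at the centre of its underside, z up.
- drill_block: Wooden drilling block with three holes in its top, 50 (x) x 70 (y) x 45 (z) mm, about 0.11 kg, on one end of the carton, its y along the carton's y, some 8 mm from the spool. Solid; grasp it across its 50 mm (x). Origin at the centre of its underside, z up.
- spool: Orange thread spool standing upright, 58 mm diameter, 60 mm high, about 0.05 kg, on the other end of the carton. Solid; grasp it across the diameter; beside the block, close along the carton's x. Origin at the centre of its underside, z up.
- clip: Yellow strap clip, a flat block 36 (x) x 50 (y) x 17 (z) mm, 20 g, lying on top of the drilling block, its y nearly along the block's y. Grasp it across its 36 mm (x). Origin at the centre of its underside, z up.
- carton_tray: Long grey rectangular tray for the carton: outside 89 (x) x 159 (y) x 12 (z) mm, walls 5 mm, floor 4 mm thick, so 79 x 149 mm inside. Fixed to the bench, within 0.35 rad of square to it, its y axis roughly along the world y, its place changes from start to start. Origin at the centre of its underside.
- block_tray: Short grey rectangular tray for the drilling block: outside 78 (x) x 98 (y) x 12 (z) mm, walls 5 mm, floor 4 mm thick, so 68 x 88 mm inside. Fixed to the bench, within 0.35 rad of square to it, its y axis roughly along the world y, its place changes from start to start. Origin at the centre of its underside.
- spool_dish: Round grey dish for the spool: 86 mm outside and 76 mm inside diameter, 12 mm high, floor 5 mm thick. Fixed to the bench, within 0.35 rad of square to it, its y axis roughly along the world y, its place changes from start to start. Origin at the centre of its underside.
- clip_plate: Small grey plate for the clip: 64 (x) x 80 (y) mm, floor 5 mm thick, with a 5 mm thick wall, 14 mm high in all, at each y end (70 mm between them) and open at both x sides, so that the fingers can straddle the clip along x. The clip lies on it with its 50 mm along the plate's y. Fixed to the bench, within 0.35 rad of square to it, its y axis roughly along the world y, its place changes from start to start. Origin at the centre of its underside.
- stud_cup: Bystander: small red cup of studs, 64 mm across the rim, 42 mm high, loose, on the bench near the pile (another like it stands on the far bench). Leave it. Origin at the centre of its underside, z up.
- black_tape: Bystander: roll of black tape lying flat, 66 mm diameter, 18 mm high, loose. Leave it. Origin at the centre of its underside, z up.
Mind the look-alikes: they are no part of the job. Of the things shaped like the clip, the yellow one is meant.

How it is judged (in metres and radians):
At the end, for the whole second after the job is handed in: Each thing within 14 mm of the middle of its own tray, flat on its floor (within 4 mm, 0.12 rad), carton, block and clip lengthwise within 0.35 rad either way round, all released and at rest; stud cup and black tape within 30 mm of where they stood (horizontal distance between carton and carton_tray below 0.014 m and z of carton in the frame of carton_tray between 0 and 0.008 m and angle between each of carton, drill_block, spool, clip's own z axis and vertical below 0.12 rad and linear speed of each of carton, drill_block, spool, clip below 0.02 m/s and horizontal distance between drill_block and block_tray below 0.014 m and z of drill_block in the frame of block_tray between 0 and 0.008 m and horizontal distance between spool and spool_dish below 0.014 m and z of spool in the frame of spool_dish between 0.001 and 0.009 m and horizontal distance between clip and clip_plate below 0.014 m and z of clip in the frame of clip_plate between 0.001 and 0.009 m and angle between the y axis of drill_block and the y axis of block_tray, either way round below 0.35 rad and angle between the y axis of carton and the y axis of carton_tray, either way round below 0.35 rad and angle between the y axis of clip and the y axis of clip_plate, either way round below 0.35 rad and distance of each of stud_cup, black_tape from where it was at the start of the episode below 0.03 m); the robot touches nothing.
It fails at once if a thing of the pile tipped over (angle between any of carton, drill_block, spool, clip's own z axis and vertical above 0.8 rad).
It fails at once if the stud cup or the black tape knocked away (distance of any of stud_cup, black_tape from where it was at the start of the episode above 0.03 m).
It also fails if it takes over 134 s, if anything falls off the work surface, if the arm or the gripper's body presses on something with over 40 N, if the wrist force passes 120 N, or if a joint passes its speed limit or range.

### The arm

A 6-joint arm with a two-finger parallel gripper is mounted at the origin on a cart in front of the work surface, level with it; the furniture and walls round the work are solid. World frame = base frame: x ahead of the robot, y to its left, z up, the work surface at z = 0. Lengths are in mm, angles in rad, forces in N, time in s.
With the tool pointing down it reaches from about 350 to 775 mm from the base axis. Payload 7.3 kg.
Tool frame: the origin (TCP) lies between the finger pads; the fingertips stand bot.tips_ahead ahead of it and the grasp point (between the pads) lies 6 mm ahead of it (bot.tips_ahead is the distance from the TCP to the fingertips, in mm); z points along the fingers, y is the line along which they close (so a half turn about z gives the same grasp; the last joint's range is limited). The gripper opens to 92 mm and grips with 3 to 60 N. Pads are 19 mm wide; open, the fingers measure 130 mm over their backs; the gripper's body (75 mm by 190 mm) begins 47 mm behind the grasp point.
Start: joints at [-1.313, 0.342, 1.524, -0, 1.275, -0.146], TCP at [206.304, -482.785, 251.741] pointing down, gripper open.
Joint ranges: [-2.53, 2.53], [-0.77, 2.02], [0.04, 2.7], [-1, 4.14], [0.28, 2.66], [-3.11, 3.11]. Speed limits (rad/s): [2.57, 2.57, 3.14, 3.14, 3.14, 3.14].

### API

Orientations are given as [roll, pitch, yaw] about the fixed x, y, z axes, in that order (R = Rz(yaw) Ry(pitch) Rx(roll)).
In Python, from plant import bot gives the robot as it stands. The module is installed in compiled form; this text tells all that it offers.
- The arm moves only by the tool step_arm, never from a script. Its argument "targets" is one flat list of numbers, 7 for each row, row after row: the opening, from 0 (shut) to 1 (fully open), then the shift along the tool's x, y, z each as a share of 100 mm, from -1 to 1, then the turn, a rotation vector about the tool's x, y, z each as a share of pi/4 rad, from -1 to 1. A call has 1 to 20 rows; each row is the pose to reach, as a shift and turn from the pose commanded when the call began, along the tool's axes at that moment; what a row does not reach only later rows make up. A row lasts 1/8 s, in which the tool goes at most 62.5 mm and 10.7 degrees, less where a joint would pass 70% of its speed; a pose out of reach is approached as far as the arm can. A call with a number of a shift or a turn outside -1 to 1 is refused whole. A call with a gripper value outside its range is refused whole. The fingers move at their own pace and stop on an object; the grip force is fixed at half the most. Time passes only in rows, so rows that repeat a pose let the fingers close. It gives the time, the measured TCP pose, the force, the opening and the grip force at its end, in the units of the state.
- bot.get_obs(): the state, without advancing time (a new reading comes with each control period).
- bot.capture(name): name is "scene" or "top" or "wrist"; returns (picture, depth): 384x512x3 uint8, blue, green, red; 384x512 float32, mm along the optical axis (not along the pixel's ray), 0 where there is no reading.
- bot.camera_info(name): a dict with "fx", "fy", "cx", "cy" (pixels), "camera_from_world" (4x4, takes a point from world to camera coordinates); the wrist camera has in their place "hand_eye" (4x4, takes a point from camera to tool coordinates, whose origin is the TCP and whose axes are the flange's). Camera axes: x right, y down, z forward; pixel columns grow to the right and rows downward; lengths in mm; the calibration is good to about 2 mm. A picture is of the moment at which its call begins: read the wrist's pose just before it. camera_info takes no time and is no camera call.
- bot.close_job(): hands the job in; it is judged then, once.
The state is a dict: "time": time; "joint_positions": joint angles; "dq": joint speeds; "tau": joint torques, N m; "tool_pos": TCP position; "tcp_rot": TCP orientation; "contact_force": force on the tool from outside, world axes, zero at the start; "moment": the same for the moment, N m; "grip_width": finger opening in mm; "finger_force": force on a finger pad.
Only numpy, scipy, OpenCV 4.12 (cv2) and the standard library are available. Lean on these libraries where they do the work, as an engineer would, in place of code of your own. Each camera call takes 0.05 s, during which the arm holds its last target. There are 200 camera calls.

## Working session

There is one attempt and no reset: what is moved stays moved. The work goes in short steps, Python scripts to look and compute and a tool call to move; the robot and the scene stay as the last step left them, time stands still between calls to the robot, and variables do not carry over. Pictures are saved under pics/ and viewed, at most 16 in all, crops included, and the job is handed in when it is done.

Besides the shell and the picture viewer there is one more tool, called after "Call:" as name(argument=value, ...) on one line, values as JSON. step_arm: Moves the arm, as the interface text tells. Shift numbers are shares of 100 mm and turn numbers shares of pi/4 rad, none past 1 either way. Its arguments: {"type":"object","properties":{"targets":{"type":"array"}},"required":["targets"]}

```bash
mkdir -p pics
cat > h.py <<'E'
import numpy as np, cv2
from plant import bot
from scipy.spatial.transform import Rotation as R
def cloud(name):
    o=bot.get_obs(); im,d=bot.capture(name); c=bot.camera_info(name)
    v,u=np.mgrid[:384,:512]
    P=np.stack([(u-c["cx"])/c["fx"]*d,(v-c["cy"])/c["fy"]*d,d,np.ones_like(d)],-1)
    if name=="wrist":
        T=np.eye(4);T[:3,:3]=R.from_euler('xyz',o["tcp_rot"]).as_matrix();T[:3,3]=o["tool_pos"]
        M=T@np.array(c["hand_eye"])
    else: M=np.linalg.inv(np.array(c["camera_from_world"]))
    W=(P@M.T)[...,:3].copy(); W[d<=0]=np.nan
    return im,W
E
python3 - <<'E'
from h import *
print(bot.get_obs(),bot.tips_ahead)
for n in("top","scene"):
    im,W=cloud(n); np.save(n+".npy",W); cv2.imwrite(f"pics/{n}_raw.png",im)
    cv2.imwrite(f"pics/{n}0.png",cv2.resize(im,(800,600)))
E
```

```text
{'time': 0.0, 'joint_positions': array([-1.31299517e+00,  3.42718505e-01,  1.52500054e+00,  7.82641981e-06,
        1.27542662e+00, -1.46005214e-01]), 'dq': array([-2.17902594e-05, -2.65015470e-03,  1.50911301e-04,  8.03395841e-04,
        3.59969654e-04,  1.14630749e-03]), 'tau': array([-1.24550301e-03, -4.31246173e+01, -2.44222587e+01,  7.16038956e-02,
        5.59325656e-02, -1.30313178e-04]), 'tool_pos': array([ 206.20840025, -482.40523473,  251.05288598]), 'tcp_rot': array([-3.14005725e+00, -2.33347807e-04,  4.03803903e-01]), 'contact_force': array([ 0.62062236, -0.27889906,  0.36289527]), 'moment': array([-0.02888816, -0.0285159 , -0.00621776]), 'finger_force': 0.0, 'grip_width': 91.80753983795016} 25.0
```

View pics/top0.png

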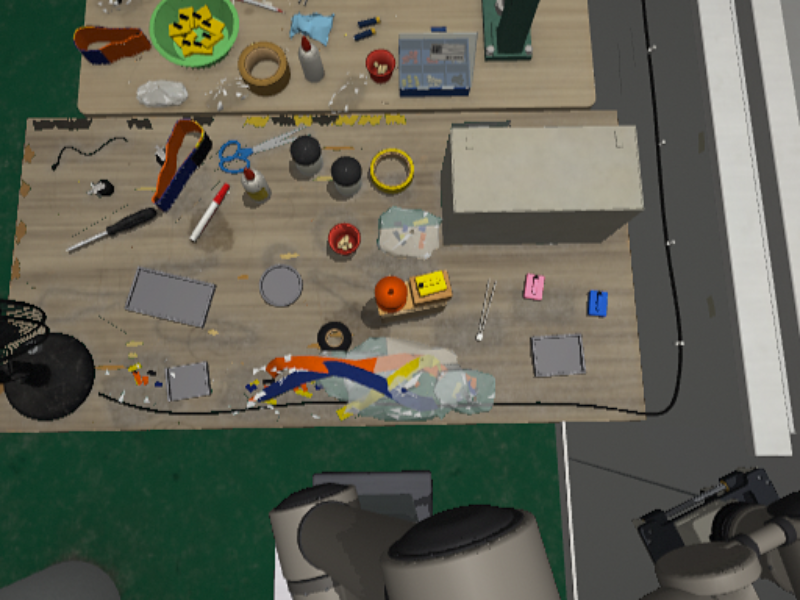

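View pics/scene0.png

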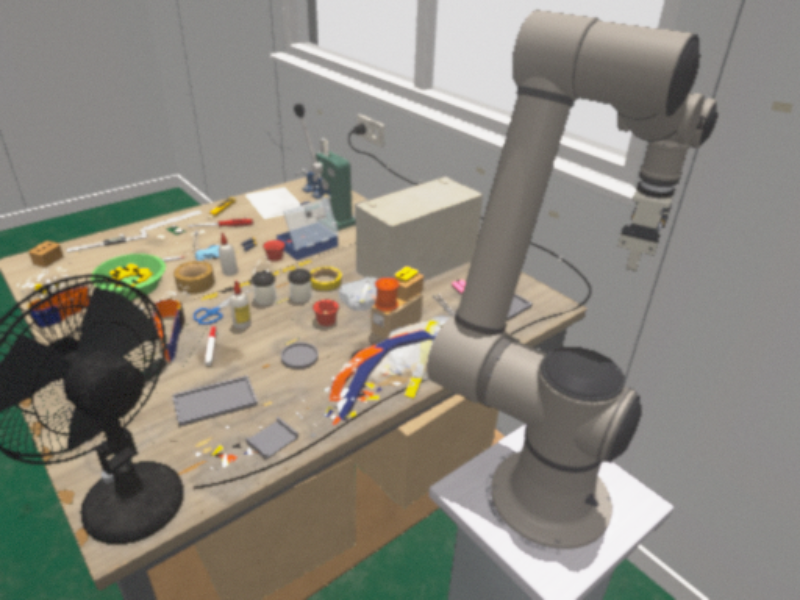

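The top view shows, in 800x600 pixels:
- **Pile:** the orange spool is at (390,293) on the left end of the carton. The block, with the yellow clip on it, is at (431,286).
- **Trays:** carton tray (170,297), spool dish (281,286), clip plate (188,381) and block tray (558,355).
- **Bystanders:** stud cup (344,239) and black tape (334,336).
- **Clip candidates:** yellow (431,286), pink (534,287), blue (598,303). The yellow one on the block fits the description.

Next I'll measure these and confirm the clip in an enlarged crop.

Run:
```python
from h import *
W=np.load("top.npy"); im=cv2.imread("pics/top_raw.png")
for n,(u,v) in dict(spool=(390,293),clip=(431,286),ctray=(170,297),dish=(281,286),plate=(188,381),btray=(558,355),cup=(344,239),tape=(334,336),table=(250,330),bag=(410,232),box=(545,160),glue=(255,185)).items():
    u=int(u*.64);v=int(v*.64); print(n,(u,v),np.round(np.nanmedian(W[v-1:v+2,u-1:u+2].reshape(-1,3),0)))
# trays: segment grey-ish blobs
hsv=cv2.cvtColor(im,cv2.COLOR_BGR2HSV)
for n,(u,v) in dict(ctray=(170,297),dish=(281,286),plate=(188,381),btray=(558,355)).items():
    u=int(u*.64);v=int(v*.64)
    ref=np.median(im[v-2:v+3,u-2:u+3].reshape(-1,3),0)
    m=(np.abs(im.astype(float)-ref).max(-1)<28).astype(np.uint8)
    k,l,s,c=cv2.connectedComponentsWithStats(m,connectivity=4)
    q=W[l==l[v,u]]; q=q[np.isfinite(q[:,0])]
    r=cv2.minAreaRect(q[:,:2].astype(np.float32)); print(n,len(q),np.round(q.mean(0)),r, np.round(np.percentile(q[:,2],[5,50,95]),1))
cv2.imwrite("pics/crop1.png",cv2.resize(im[140:250,140:300],(800,550),interpolation=cv2.INTER_CUBIC))
```

```text
spool (249, 187) [567. -60. 116.]
clip (275, 183) [ 570. -132.  137.]
ctray (108, 190) [584. 375.   4.]
dish (179, 183) [603. 156.   4.]
plate (120, 243) [421. 331.   4.]
btray (357, 227) [ 457. -387.    2.]
cup (220, 152) [696.  28.  19.]
tape (213, 215) [502.  52.  -1.]
table (160, 211) [517. 213.  -0.]
bag (262, 148) [ 698. -101.   57.]
box (348, 102) [ 773. -327.  205.]
glue (163, 118) [785. 193.  81.]
ctray 43659 [611. 115.   1.] ((638.5430908203125, 55.4892578125), (666.6527099609375, 1279.549560546875), 0.151913583278656) [-5.  -1.2  5.9]
dish 40194 [623.  65.   2.] ((651.2008056640625, 73.446533203125), (643.2377319335938, 1244.1617431640625), 0.05716457962989807) [-5.  -1.2 10.6]
plate 42856 [616.  92.   1.] ((638.8416748046875, 55.4150390625), (666.7408447265625, 1279.6649169921875), 0.12913121283054352) [-5.  -1.2  7.2]
btray 12602 [ 489. -332.    6.] ((509.6377258300781, -263.74365234375), (359.3453674316406, 570.6605834960938), 0.08402946591377258) [-5.3 -1.4 70.4]
```

View pics/crop1.png

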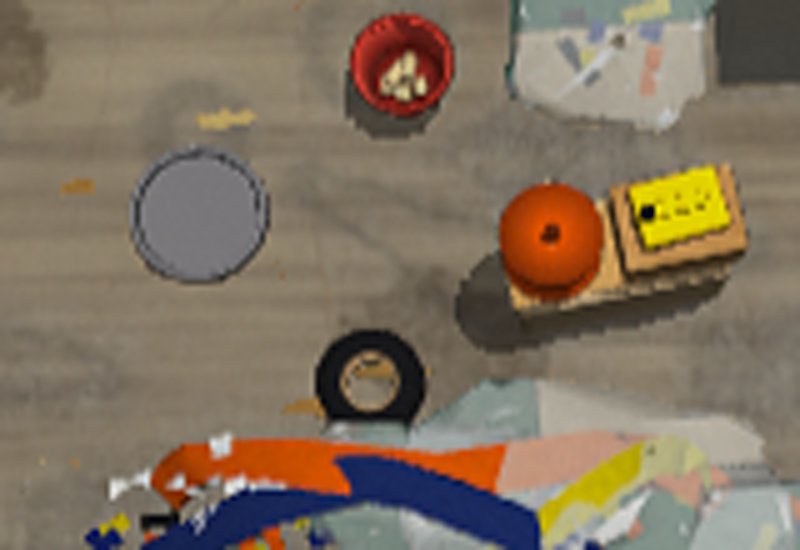

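The crop confirms the yellow clip at (682,207) lying on the block, with the spool at (550,235) on the other end. The carton is turned about 0.2 rad. I'll move the wrist camera over the pile.

Call:
step_arm(targets=[1, 0, 0, -0.45, 0, 0, -0.44, 1, 0, 0, -0.9, 0, 0, -0.876, 1, 0, 0, -0.9, 0, 0, -0.876, 1, 0, 0, -0.9, 0, 0, -0.876])

```text
time: 0.6
tool_pos: [206.3, -482.8, 341.9]
tcp_rot: [3.141, 0.0, 1.097]
contact_force: [0.3, -0.2, -1.0]
grip_width: 91.6
finger_force: 0.0
```

Call:
step_arm(targets=[1, 0, 0, 0, 0, 0, -0.876, 1, 0, 0, 0, 0, 0, -0.876, 1, 0, 0, 0, 0, 0, -0.876, 1, 0, 0, 0, 0, 0, -0.876])

```text
time: 1.1
tool_pos: [206.3, -482.6, 341.3]
tcp_rot: [-3.142, -0.001, 1.785]
contact_force: [0.1, -0.5, -0.7]
grip_width: 91.9
finger_force: 0.0
```

Call:
step_arm(targets=[1, 0.61, 0.87, 0, 0, 0, 0, 1, 0.61, 0.87, 0, 0, 0, 0])

```text
time: 1.35
tool_pos: [279.5, -403.6, 341.2]
tcp_rot: [3.141, -0.001, 1.779]
contact_force: [0.3, -0.2, -0.2]
grip_width: 92.1
finger_force: 0.0
```

Call:
step_arm(targets=[1, 0.61, 0.87, 0, 0, 0, 0, 1, 0.61, 0.87, 0, 0, 0, 0])

```text
time: 1.6
tool_pos: [352.3, -325.4, 341.5]
tcp_rot: [3.142, -0.001, 1.781]
contact_force: [-0.1, -0.3, -0.2]
grip_width: 91.6
finger_force: 0.0
```

Call:
step_arm(targets=[1, 0.61, 0.87, 0, 0, 0, 0, 1, 0.61, 0.87, 0, 0, 0, 0])

```text
time: 1.85
tool_pos: [424.8, -247.6, 341.5]
tcp_rot: [-3.141, -0.001, 1.781]
contact_force: [0.2, -0.3, -1.4]
grip_width: 91.3
finger_force: 0.0
```

Call:
step_arm(targets=[1, 0.61, 0.87, 0, 0, 0, 0, 1, 0.61, 0.87, 0, 0, 0, 0, 1, 0.61, 0.87, 0, 0, 0, 0])

```text
time: 2.22
tool_pos: [497.4, -169.6, 341.0]
tcp_rot: [-3.141, -0.001, 1.784]
contact_force: [-0.5, -0.9, 0.4]
grip_width: 91.9
finger_force: 0.0
```

Run:
```python
from h import *
o=bot.get_obs();print(o["time"],o["tool_pos"],o["tcp_rot"],o["joint_positions"])
c=bot.camera_info("wrist");print(c)
im,W=cloud("wrist");np.save("w1.npy",W);cv2.imwrite("pics/w1_raw.png",im);cv2.imwrite("pics/w1.png",cv2.resize(im,(800,600)))
```

```text
2.225 [ 497.37482501 -169.55183945  340.96892777] [-3.14098108e+00 -1.13596701e-03  1.78416741e+00] [-4.74722873e-01  2.90486018e-01  1.35272560e+00  4.90338379e-04
  1.49957487e+00 -6.88129491e-01]
{'fx': 338.66091189079685, 'fy': 338.66091189079685, 'cx': 262.90020405927817, 'cy': 186.8199081930801, 'hand_eye': array([[ 4.38145404e-04, -9.58904671e-01, -2.83728108e-01,
         7.76071648e+01],
       [ 9.99999527e-01,  1.73737754e-04,  9.57068563e-04,
         2.32795149e-01],
       [-8.68443231e-04, -2.83728393e-01,  9.58904294e-01,
        -1.33534997e+02],
       [ 0.00000000e+00,  0.00000000e+00,  0.00000000e+00,
         1.00000000e+00]])}
```

View pics/w1.png

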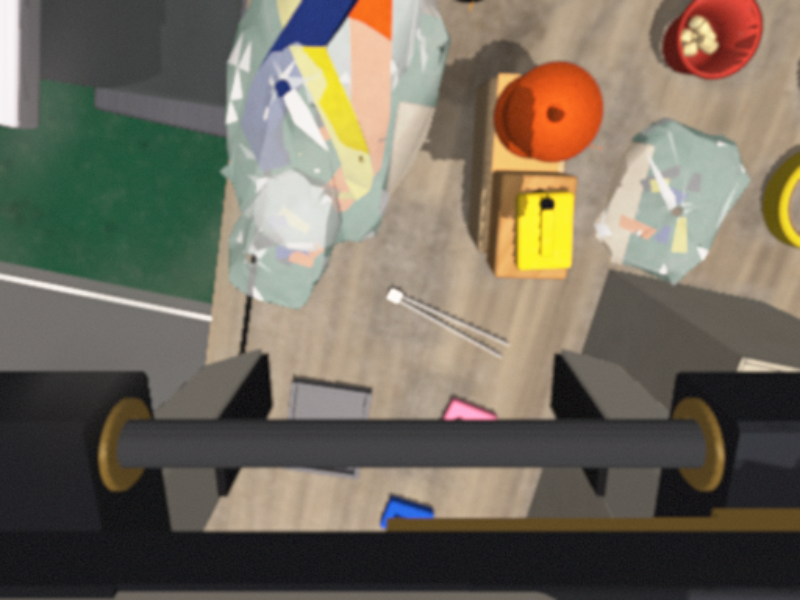

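The wrist view shows the clip at (545,232), the block under it at (535,225), the spool at (550,112) and the stud cup at (720,35). A bag at (670,200) sits next to the block on its +x side.

```bash
cat >> h.py <<'E'
def rect(q):
    q=q[np.isfinite(q[:,0])]; (c,s,a)=cv2.minAreaRect(q[:,:2].astype(np.float32))
    b=cv2.boxPoints((c,s,a)); e=max([b[1]-b[0],b[2]-b[1]],key=np.linalg.norm); e=e*np.sign(e[1])
    return dict(n=len(q),mean=q.mean(0).round(1),c=np.round(c,1),s=np.round(s,1),yaw=round(float(np.arctan2(-e[0],e[1])),3),z=np.round(np.percentile(q[:,2],[10,50,90]),1))
E
python3 - <<'E'
from h import *
W=np.load("w1.npy");im=cv2.imread("pics/w1_raw.png");hsv=cv2.cvtColor(im,cv2.COLOR_BGR2HSV).astype(int)
v,u=np.mgrid[:384,:512]
H,S,V=hsv[...,0],hsv[...,1],hsv[...,2];z=W[...,2]
reg=(u>300)&(u<395)&(v>30)&(v<185)
y=reg&(H>24)&(H<36)&(S>150)&(z>134); print("clip",rect(W[y]))
b=reg&(v>105)&(z>118)&(z<134)&(~y)&(H<24); print("block",rect(W[b]))
s=reg&(v<110)&(z>134)&(H<14)&(S>150); print("spool",rect(W[s]))
print("spool any",np.round(np.nanpercentile(z[reg&(v<105)&(H<14)&(S>170)],[5,50,95]),1))
t=reg&(z>73)&(z<88);print("carton",rect(W[t]))
g=(u>375)&(u<485)&(v>70)&(v<185);q=W[g];print("bag z",np.nanpercentile(q[:,2],[5,50,90,98]))
for a in range(580,760,15):
  print(a,[int(np.nanmax(np.r_[-9,q[(abs(q[:,0]-a)<8)&(abs(q[:,1]-c)<8),2]])) for c in range(-180,-20,15)])
E
```

```text
clip {'n': 1455, 'mean': array([ 578.2, -133.8,  139.7]), 'c': array([ 578.1, -133.4]), 's': array([34.2, 48.7]), 'yaw': 0.267, 'z': array([137.9, 139. , 143.7])}
block {'n': 1508, 'mean': array([ 564. , -129.5,  126.3]), 'c': array([ 573.8, -132.8]), 's': array([50.9, 70.2]), 'yaw': 0.182, 'z': array([124.7, 126.5, 127.7])}
spool {'n': 2978, 'mean': array([561.8, -61.9, 141.7]), 'c': array([562.2, -62.6]), 's': array([56.5, 56.3]), 'yaw': -1.068, 'z': array([140.7, 141.7, 142.7])}
spool any [ 86.3 141.6 143. ]
carton {'n': 1611, 'mean': array([546.4, -90.3,  81.4]), 'c': array([ 566.7, -100.5]), 's': array([ 60.8, 131.9]), 'yaw': 0.185, 'z': array([78.2, 81.1, 85.9])}
bag z [-0.38839801 35.41920159 53.0397158  60.11501983]
580 [-9, -9, -9, -9, -9, -9, -9, 143, 143, -9, -9]
595 [-9, -9, -9, -9, -9, -9, -9, 142, 143, -9, -9]
610 [-9, -9, -9, -9, -9, -9, -9, -9, -9, -9, -9]
625 [-9, -9, -9, -9, -9, -9, -9, 2, -9, -9, -9]
640 [-9, -9, -9, 30, 32, 2, 2, 2, 3, 2, 1]
655 [-9, 1, 31, 41, 44, 45, 43, 42, 41, 33, 1]
670 [2, 26, 39, 46, 52, 54, 52, 51, 47, 43, 25]
685 [56, 70, 44, 52, 57, 62, 61, 56, 52, 44, 33]
700 [-9, 62, 48, 54, 60, 63, 62, 56, 52, 44, 22]
715 [-9, 50, 47, 51, 58, 58, 59, 55, 49, 45, 2]
730 [-9, 38, 44, 49, 51, 51, 53, 51, 47, 41, 2]
745 [-9, 27, 40, 44, 44, 44, 46, 46, 44, 36, 2]
```

```bash
cat >> h.py <<'E'
def go(x,y,z,yaw,frm=None):
    """units from current (or frm=(x,y,z,yaw)) to target, along current tool axes"""
    if frm is None:
        o=bot.get_obs(); frm=(*o["tool_pos"],o["tcp_rot"][2])
    a=frm[3]; d=np.array([x,y,z])-frm[:3]
    print("from",np.round(frm,3),"shift",np.round([(d[0]*np.cos(a)+d[1]*np.sin(a))/100,(d[0]*np.sin(a)-d[1]*np.cos(a))/100,-d[2]/100],4),"turn",round(-((yaw-a+np.pi/2)%np.pi-np.pi/2)/(np.pi/4),4))
    return (x,y,z,yaw)
E
python3 - <<'E'
from h import *
f=go(578.1,-133.4,250,1.838); go(578.1,-133.4,153.5,1.838,f)
E
```

```text
from [ 496.434 -170.868  341.064    1.783] shift [0.1946 0.8772 0.9106] turn -0.0705
from [ 578.1   -133.4    250.       1.838] shift [0.    0.    0.965] turn -0.0
```

Call:
step_arm(targets=[1, 0.1, 0.44, 0.2, 0, 0, -0.074, 1, 0.206, 0.883, 0.5, 0, 0, -0.074, 1, 0.206, 0.883, 0.917, 0, 0, -0.074, 1, 0.206, 0.883, 0.917, 0, 0, -0.074, 1, 0.206, 0.883, 0.917, 0, 0, -0.074])

```text
time: 2.9
tool_pos: [578.2, -134.7, 251.8]
tcp_rot: [3.14, 0.001, 1.836]
contact_force: [1.1, 1.5, 1.1]
grip_width: 91.8
finger_force: 0.0
```

Run:
```python
from h import *
go(578.1,-133.4,153.5,1.838)
im,W=cloud("wrist");cv2.imwrite("pics/w2.png",im)
hsv=cv2.cvtColor(im,cv2.COLOR_BGR2HSV).astype(int);H,S=hsv[...,0],hsv[...,1]
y=(H>24)&(H<36)&(S>150)&(W[...,2]>134)&(W[...,2]<150)&(np.hypot(W[...,0]-578,W[...,1]+133)<45); print(rect(W[y]))
```

```text
from [ 578.209 -134.653  251.784    1.836] shift [0.0124 0.0022 0.9828] turn -0.0019
{'n': 1927, 'mean': array([ 579.3, -136.8,  139.6]), 'c': array([ 578.2, -131.8]), 's': array([33.7, 48.9]), 'yaw': 0.253, 'z': array([137.9, 139. , 143.5])}
```

View pics/w2.png

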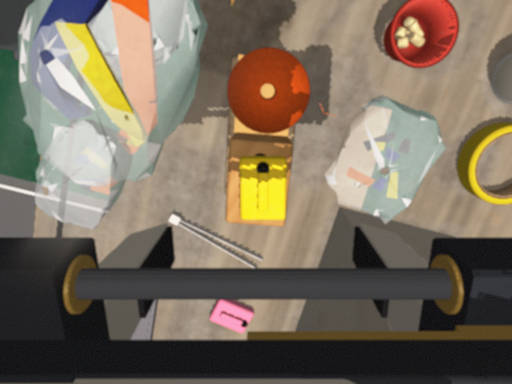

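The clip is centred under the gripper at (262,190), and the second measurement agrees with the first. I'll descend and grip.

Call:
step_arm(targets=[1, 0.02, 0, 0.45, 0, 0, 0, 1, 0.02, 0, 0.85, 0, 0, 0, 0.7, 0.02, 0, 0.95, 0, 0, 0, 0.6, 0.02, 0, 0.98, 0, 0, 0, 0.5, 0.02, 0, 0.98, 0, 0, 0, 0.2, 0.02, 0, 0.98, 0, 0, 0, 0.2, 0.02, 0, 0.98, 0, 0, 0, 0.2, 0.02, 0, 0.98, 0, 0, 0, 0.2, 0.02, 0, 0.98, 0, 0, 0])

```text
time: 4.08
tool_pos: [577.8, -131.5, 152.3]
tcp_rot: [3.141, 0.0, 1.838]
contact_force: [-0.8, 0.6, 1.3]
grip_width: 35.6
finger_force: 30.0
```

Call:
step_arm(targets=[0.2, 0, 0, -0.3, 0, 0, 0, 0.2, 0, 0, -1, 0, 0, 0, 0.2, 0, 0, -1, 0, 0, 0, 0.2, 0, 0, -1, 0, 0, 0])

```text
time: 4.58
tool_pos: [577.6, -131.4, 252.1]
tcp_rot: [3.141, 0.0, 1.838]
contact_force: [1.0, -0.2, -0.5]
grip_width: 36.0
finger_force: 30.0
```

Call:
step_arm(targets=[0.2, 0.4, -0.04, 0, 0, 0, 0, 0.2, 1, -0.1, 0, 0, 0, 0])

```text
time: 4.82
tool_pos: [540.6, -37.5, 249.3]
tcp_rot: [-3.138, -0.002, 1.835]
contact_force: [0.5, 0.7, 0.3]
grip_width: 35.8
finger_force: 30.0
```

Call:
step_arm(targets=[0.2, 0.5, -0.05, 0, 0, 0, 0, 0.2, 1, -0.1, 0, 0, 0, 0])

```text
time: 5.08
tool_pos: [503.9, 57.6, 249.9]
tcp_rot: [-3.138, -0.001, 1.838]
contact_force: [0.6, 0.4, 0.4]
grip_width: 36.0
finger_force: 30.0
```

Call:
step_arm(targets=[0.2, 0.5, -0.05, 0, 0, 0, 0, 0.2, 1, -0.1, 0, 0, 0, 0])

```text
time: 5.32
tool_pos: [467.9, 151.2, 250.0]
tcp_rot: [-3.138, -0.0, 1.838]
contact_force: [1.1, 0.5, -0.5]
grip_width: 35.9
finger_force: 30.0
```

Call:
step_arm(targets=[0.2, 0.5, -0.05, 0, 0, 0, 0, 0.2, 1, -0.1, 0, 0, 0, 0, 0.2, 1, -0.1, 0, 0, 0, 0, 0.2, 1, -0.1, 0, 0, 0, 0])

```text
time: 5.82
tool_pos: [433.1, 243.2, 250.6]
tcp_rot: [-3.139, 0.001, 1.839]
contact_force: [0.3, -0.3, -0.6]
grip_width: 35.8
finger_force: 30.0
```

Run:
```python
from h import *
o=bot.get_obs();print(o["time"],o["tool_pos"],o["tcp_rot"],o["grip_width"])
im,W=cloud("wrist");np.save("w3.npy",W);cv2.imwrite("pics/w3.png",im)
```

```text
5.825 [433.1016889  243.23360485 250.63903678] [-3.13898930e+00  8.69518378e-04  1.83852073e+00] 35.82406245495155
```

View pics/w3.png

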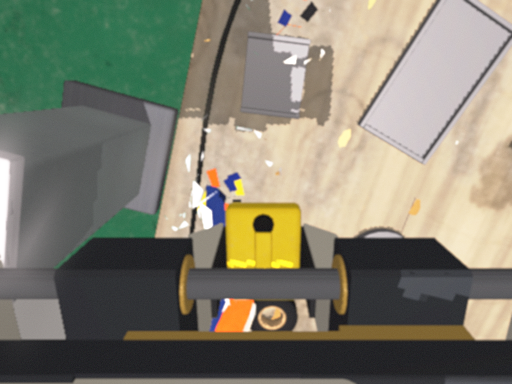

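The wrist view shows the clip plate with corners at about (249,33), (309,40), (298,117) and (243,107). The carton tray is at (440,75) and the clip is in the fingers at (263,235).

Run:
```python
from h import *
W=np.load("w3.npy");v,u=np.mgrid[:384,:512];z=W[...,2]
r=(u>225)&(u<330)&(v>20)&(v<130)
print(np.nanmedian(z[r&(u>315)]),np.nanmedian(z[60:90,260:290]))
for t in(2,3,9): print("plate z>",t,rect(W[r&(z>t)&(z<18)]))
M=(r&(z>3)&(z<18)).astype(np.uint8);M=cv2.morphologyEx(M,cv2.MORPH_OPEN,np.ones((3,3)));print(rect(W[M>0]))
for p in[(249,33),(309,40),(298,117),(243,107)]: print(p,np.nanmedian(W[p[1]-1:p[1]+2,p[0]-1:p[0]+2].reshape(-1,3),0).round(1))
r=(u>350)&(v<165);print("ctray",rect(W[r&(z>2.5)&(z<14)]))
```

```text
0.5599041958384419 5.487341922026673
plate z> 2 {'n': 5082, 'mean': array([419.5, 333.5,   6.5]), 'c': array([424.8, 331.1]), 's': array([112.5, 110.1]), 'yaw': -1.302, 'z': array([ 4.3,  5.6, 13.7])}
plate z> 3 {'n': 4901, 'mean': array([419.1, 333.1,   6.7]), 'c': array([417.6, 336.6]), 's': array([98.9, 96. ]), 'yaw': -1.349, 'z': array([ 4.5,  5.7, 13.7])}
plate z> 9 {'n': 681, 'mean': array([419.7, 335.4,  14.1]), 'c': array([419.4, 338.4]), 's': array([63.5, 95.1]), 'yaw': 0.156, 'z': array([12.9, 14.3, 15.4])}
{'n': 4868, 'mean': array([419.2, 332.9,   6.7]), 'c': array([408.8, 336.1]), 's': array([86.1, 94.7]), 'yaw': 0.167, 'z': array([ 4.5,  5.7, 13.7])}
(249, 33) [385.5 363.9  14.7]
(309, 40) [445.5 374.1  14.2]
(298, 117) [457.  297.5  14.1]
(243, 107) [397.7 292.1  13.3]
ctray {'n': 13561, 'mean': array([587.5, 375.7,   6.7]), 'c': array([590.7, 366.2]), 's': array([176.2, 179.7]), 'yaw': 0.345, 'z': array([ 4.6,  5.9, 12. ])}
```

Run:
```python
from h import *
f=go(420.3,332.4,170,1.731);go(420.3,332.4,33,1.731,f)
```

```text
from [433.48  242.841 250.935   1.837] shift [0.8987 0.1087 0.8093] turn 0.1354
from [420.3   332.4   170.      1.731] shift [0.   0.   1.37] turn -0.0
```

Call:
step_arm(targets=[0.2, 0.45, 0.05, 0.4, 0, 0, 0.07, 0.2, 0.9, 0.109, 0.82, 0, 0, 0.135, 0.2, 0.9, 0.109, 0.82, 0, 0, 0.135, 0.2, 0.9, 0.109, 0.82, 0, 0, 0.135])

```text
time: 6.38
tool_pos: [421.1, 332.4, 170.0]
tcp_rot: [-3.141, 0.001, 1.731]
contact_force: [-0.1, -0.1, 0.1]
grip_width: 35.6
finger_force: 30.0
```

Call:
step_arm(targets=[0.2, 0, 0, 0.4, 0, 0, 0, 0.2, 0, 0, 0.8, 0, 0, 0, 0.2, 0, 0, 1, 0, 0, 0, 0.2, 0, 0, 1, 0, 0, 0, 0.2, 0, 0, 1, 0, 0, 0])

```text
time: 7.0
tool_pos: [421.7, 333.2, 71.7]
tcp_rot: [3.139, -0.001, 1.731]
contact_force: [-0.5, -0.8, 0.0]
grip_width: 35.5
finger_force: 30.0
```

Run:
```python
from h import *
go(420.3,332.4,32.5,1.731)
im,W=cloud("wrist");np.save("w4.npy",W);cv2.imwrite("pics/w4.png",im)
```

```text
from [421.728 333.196  71.704   1.731] shift [-0.0056 -0.0154  0.392 ] turn -0.0004
```

View pics/w4.png

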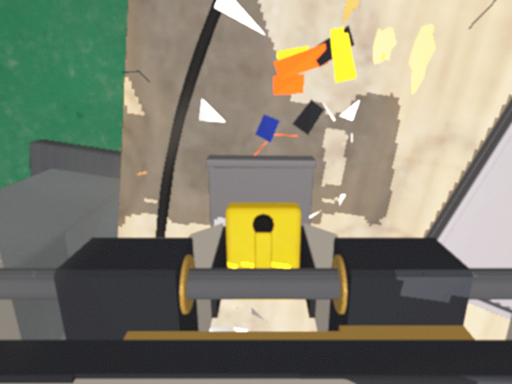

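The far edge of the plate at (209–313,158) is square to the fingers and centred on the clip at (263,235). I'll lower and release.

Call:
step_arm(targets=[0.2, 0, -0.01, 0.25, 0, 0, 0, 0.2, 0, -0.01, 0.33, 0, 0, 0, 0.2, 0, -0.01, 0.36, 0, 0, 0, 0.2, 0, -0.01, 0.385, 0, 0, 0, 0.2, 0, -0.01, 0.385, 0, 0, 0, 0.2, 0, -0.01, 0.385, 0, 0, 0])

```text
time: 7.8
tool_pos: [419.5, 333.4, 31.8]
tcp_rot: [3.141, -0.0, 1.732]
contact_force: [0.1, 0.6, -1.3]
grip_width: 35.8
finger_force: 30.0
```

Call:
step_arm(targets=[0.45, 0, 0, 0, 0, 0, 0, 0.6, 0, 0, 0, 0, 0, 0, 0.7, 0, 0, 0, 0, 0, 0, 0.7, 0, 0, 0, 0, 0, 0, 0.7, 0, 0, -0.2, 0, 0, 0, 0.7, 0, 0, -0.7, 0, 0, 0, 0.7, 0, 0, -1, 0, 0, 0, 0.7, 0, 0, -1, 0, 0, 0])

```text
time: 8.8
tool_pos: [420.5, 334.1, 133.9]
tcp_rot: [3.137, -0.002, 1.732]
contact_force: [-0.6, 0.0, -0.6]
grip_width: 64.0
finger_force: 0.0
```

Call:
step_arm(targets=[1, -0.5, 0, -0.5, 0, 0, 0, 1, -1, 0, -1, 0, 0, 0, 1, -1, 0, -1, 0, 0, 0, 1, -1, 0, -1, 0, 0, 0])

```text
time: 9.3
tool_pos: [435.4, 234.3, 231.0]
tcp_rot: [-3.141, -0.0, 1.73]
contact_force: [-0.6, -0.7, -0.4]
grip_width: 91.5
finger_force: 0.0
```

Run:
```python
from h import *
o=bot.get_obs();print(o["time"],o["tool_pos"],o["tcp_rot"])
im,W=cloud("wrist");np.save("w5.npy",W);cv2.imwrite("pics/w5.png",im)
hsv=cv2.cvtColor(im,cv2.COLOR_BGR2HSV).astype(int);H,S=hsv[...,0],hsv[...,1]
y=(H>24)&(H<36)&(S>150)&(W[...,2]>12)&(W[...,2]<30)&(np.hypot(W[...,0]-420,W[...,1]-332)<45); print(rect(W[y]))
```

```text
9.3 [435.35836249 234.25532719 230.96417288] [-3.14134083e+00 -1.95581732e-04  1.73026897e+00]
{'n': 645, 'mean': array([427. , 336.6,  18.1]), 'c': array([421.4, 332.7]), 's': array([30.3, 48.4]), 'yaw': 0.174, 'z': array([16.4, 17.5, 22. ])}
```

View pics/w5.png

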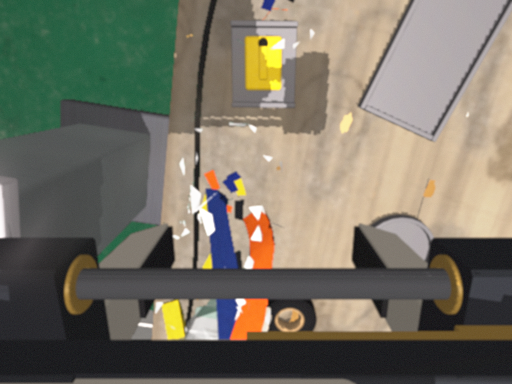

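The clip is centred on its plate at (263,63). The fit gives (421.4,332.7) against (420.3,332.4) for the plate. Next I'll look at the carton tray and the dish.

Call:
step_arm(targets=[1, 0.08, 0.4, -0.2, 0, 0, 0, 1, 0.16, 0.785, -0.35, 0, 0, 0])

```text
time: 9.6
tool_pos: [510.2, 264.6, 264.9]
tcp_rot: [-3.138, 0.0, 1.733]
contact_force: [0.9, 0.1, 0.2]
grip_width: 91.8
finger_force: 0.0
```

Call:
step_arm(targets=[1, 0.08, 0.4, -0.2, 0, 0, 0, 1, 0.16, 0.785, -0.35, 0, 0, 0, 1, 0.16, 0.785, -0.35, 0, 0, 0, 1, 0.16, 0.785, -0.35, 0, 0, 0])

```text
time: 10.1
tool_pos: [583.9, 292.1, 298.7]
tcp_rot: [-3.137, 0.001, 1.733]
contact_force: [-0.3, -0.1, 0.3]
grip_width: 91.7
finger_force: 0.0
```

Run:
```python
from h import *
im,W=cloud("wrist");np.save("w6.npy",W);cv2.imwrite("pics/w6.png",im)
print(bot.get_obs()["tool_pos"])
```

```text
[583.72846215 291.84863965 299.45660802]
```

Call:
step_arm(targets=[1, -0.42, 0, 0, 0, 0, 0, 1, -0.85, -0.06, 0, 0, 0, 0])

```text
time: 10.4
tool_pos: [591.7, 206.1, 300.7]
tcp_rot: [-3.14, 0.0, 1.734]
contact_force: [0.2, -0.1, 0.9]
grip_width: 91.8
finger_force: 0.0
```

Call:
step_arm(targets=[1, -0.42, 0, 0, 0, 0, 0, 1, -0.85, -0.06, 0, 0, 0, 0, 1, -0.85, -0.06, 0, 0, 0, 0, 1, -0.85, -0.06, 0, 0, 0, 0])

```text
time: 10.9
tool_pos: [599.8, 122.2, 301.4]
tcp_rot: [-3.141, -0.001, 1.732]
contact_force: [-0.2, 0.5, -0.3]
grip_width: 92.1
finger_force: 0.0
```

Run:
```python
from h import *
im,W=cloud("wrist");np.save("w7.npy",W);cv2.imwrite("pics/w7.png",im)
print(bot.get_obs()["tool_pos"])
a=cv2.imread("pics/w6.png");cv2.imwrite("pics/w67.png",np.hstack([cv2.resize(a,(400,300)),cv2.resize(im,(400,300))]))
W6=np.load("w6.npy")
def comp(W,p,r,lo,hi):
    m=((np.hypot(W[...,0]-p[0],W[...,1]-p[1])<r)&(W[...,2]>lo)&(W[...,2]<hi)).astype(np.uint8)
    m=cv2.morphologyEx(m,cv2.MORPH_OPEN,np.ones((3,3)));k,l,s,c=cv2.connectedComponentsWithStats(m)
    return rect(W[l==1+np.argmax(s[1:,4])])
for lo in(2.5,3,8): print("ctray",comp(W6,(584,375),120,lo,18))
for lo in(2.5,3,8): print("dish",comp(W,(603,156),70,lo,18))
```

```text
[599.9266453  122.67733246 301.43074256]
ctray {'n': 10429, 'mean': array([586.9, 377.4,   6.7]), 'c': array([586.2, 373.1]), 's': array([159. ,  89.2]), 'yaw': -0.25, 'z': array([ 4.5,  5.7, 12.1])}
ctray {'n': 10417, 'mean': array([586.9, 377.4,   6.7]), 'c': array([586.2, 373.1]), 's': array([159. ,  89.2]), 'yaw': -0.25, 'z': array([ 4.5,  5.7, 12.1])}
ctray {'n': 1057, 'mean': array([594.1, 341.9,  12.2]), 'c': array([585.6, 370.9]), 's': array([154.5,  89.2]), 'yaw': -0.25, 'z': array([11. , 12.2, 13.4])}
dish {'n': 3760, 'mean': array([605.7, 156.3,   6.9]), 'c': array([606.1, 155.9]), 's': array([84.4, 83.3]), 'yaw': -1.408, 'z': array([ 4.5,  5.8, 12.2])}
dish {'n': 3749, 'mean': array([605.8, 156.3,   6.9]), 'c': array([606.1, 155.9]), 's': array([84.4, 83.3]), 'yaw': -1.408, 'z': array([ 4.5,  5.8, 12.2])}
dish {'n': 677, 'mean': array([605.4, 146.8,  12. ]), 'c': array([605.4, 151.1]), 's': array([74.7, 84.9]), 'yaw': 1.528, 'z': array([10.6, 12.1, 13.3])}
```

View pics/w67.png

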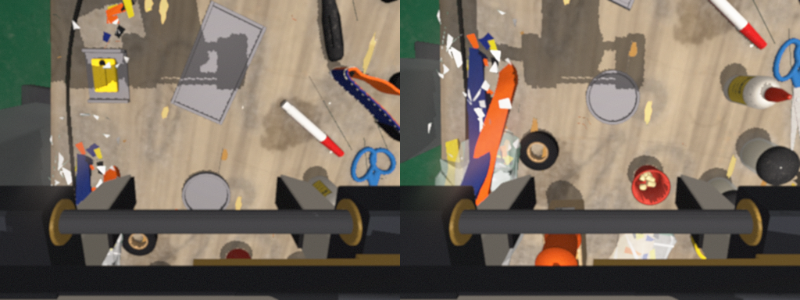

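Both trays fit their given sizes well: the carton tray is at (586.2,373.1) with yaw −0.25, and the dish is at (606,156). The right half shows the dish at (613,95), the cup at (650,185) and the tape at (540,150). Now the spool.

Run:
```python
from h import *
f=go(562.2,-62.6,215,1.756);go(562.2,-62.6,120,1.756,f)
```

```text
from [599.927 122.677 301.431   1.733] shift [-1.7677 -0.6712  0.8643] turn -0.0295
from [562.2   -62.6   215.      1.756] shift [0.   0.   0.95] turn -0.0
```

Call:
step_arm(targets=[1, -0.44, -0.17, 0, 0, 0, 0, 1, -0.88, -0.335, 0, 0, 0, 0])

```text
time: 11.2
tool_pos: [581.1, 30.4, 301.2]
tcp_rot: [-3.141, -0.0, 1.736]
contact_force: [0.2, -1.0, -0.3]
grip_width: 91.8
finger_force: 0.0
```

Call:
step_arm(targets=[1, -0.44, -0.17, 0.3, 0, 0, -0.03, 1, -0.885, -0.335, 0.6, 0, 0, -0.03, 1, -0.885, -0.335, 0.86, 0, 0, -0.03, 1, -0.885, -0.335, 0.86, 0, 0, -0.03, 1, -0.885, -0.335, 0.86, 0, 0, -0.03])

```text
time: 11.82
tool_pos: [563.5, -62.2, 216.6]
tcp_rot: [3.14, 0.001, 1.757]
contact_force: [0.0, 1.0, 0.2]
grip_width: 92.1
finger_force: 0.0
```

Run:
```python
from h import *
go(562.2,-62.6,120,1.756)
im,W=cloud("wrist");cv2.imwrite("pics/w8.png",im)
H,S=[cv2.cvtColor(im,cv2.COLOR_BGR2HSV).astype(int)[...,i] for i in(0,1)];z=W[...,2]
s=(z>134)&(z<150)&(H<14)&(S>150)&(np.hypot(W[...,0]-562,W[...,1]+62)<45);print(rect(W[s]))
b=(z>118)&(z<133)&(H<24)&(np.hypot(W[...,0]-574,W[...,1]+133)<50);print(rect(W[b]))
```

```text
from [563.457 -62.208 216.587   1.757] shift [-0.0015 -0.0131  0.9659] turn 0.0017
{'n': 5401, 'mean': array([562.4, -60.4, 141.6]), 'c': array([562.7, -61.5]), 's': array([55.9, 56.8]), 'yaw': 0.317, 'z': array([140.7, 141.6, 142.4])}
{'n': 3271, 'mean': array([ 573.5, -131.3,  126.2]), 'c': array([ 573.6, -132. ]), 's': array([50. , 70.2]), 'yaw': 0.186, 'z': array([125.2, 126.4, 127.3])}
```

Call:
step_arm(targets=[1, 0, -0.01, 0.4, 0, 0, 0, 1, 0, -0.01, 0.8, 0, 0, 0, 1, 0, -0.01, 0.96, 0, 0, 0, 0.85, 0, -0.01, 0.96, 0, 0, 0, 0.7, 0, -0.01, 0.96, 0, 0, 0, 0.5, 0, -0.01, 0.96, 0, 0, 0, 0.5, 0, -0.01, 0.96, 0, 0, 0, 0.5, 0, -0.01, 0.96, 0, 0, 0])

```text
time: 12.88
tool_pos: [562.3, -63.6, 120.4]
tcp_rot: [3.14, 0.001, 1.755]
contact_force: [-0.2, 0.6, 5.5]
grip_width: 56.5
finger_force: 30.0
```

Call:
step_arm(targets=[0.5, 0, 0, -0.2, 0, 0, 0, 0.5, 0, 0, -0.6, 0, 0, 0, 0.5, 0, 0, -1, 0, 0, 0])

```text
time: 13.25
tool_pos: [561.4, -63.5, 220.3]
tcp_rot: [-3.14, -0.0, 1.755]
contact_force: [1.1, -0.3, -0.1]
grip_width: 56.8
finger_force: 30.0
```

Call:
step_arm(targets=[0.5, 0.4, 0.16, 0, 0, 0, 0, 0.5, 1, 0.41, 0, 0, 0, 0])

```text
time: 13.5
tool_pos: [583.5, 39.6, 220.1]
tcp_rot: [3.141, 0.001, 1.752]
contact_force: [0.3, -0.1, -0.5]
grip_width: 56.5
finger_force: 30.0
```

Call:
step_arm(targets=[0.5, 0.5, 0.2, 0.2, 0, 0, 0, 0.5, 1, 0.41, 0.5, 0, 0, 0, 0.5, 1, 0.41, 0.8, 0, 0, 0, 0.5, 1, 0.41, 0.8, 0, 0, 0, 0.5, 1, 0.41, 0.8, 0, 0, 0])

```text
time: 14.12
tool_pos: [605.7, 145.1, 140.6]
tcp_rot: [3.14, 0.0, 1.755]
contact_force: [0.1, -0.0, -0.7]
grip_width: 56.5
finger_force: 30.0
```

Run:
```python
from h import *
print(bot.get_obs()["grip_width"])
go(606,156,45,1.755)
im,W=cloud("wrist");cv2.imwrite("pics/w9.png",im)
```

```text
56.482646718807786
from [605.724 145.121 140.62    1.755] shift [0.1065 0.0226 0.9562] turn -0.0005
```

View pics/w9.png

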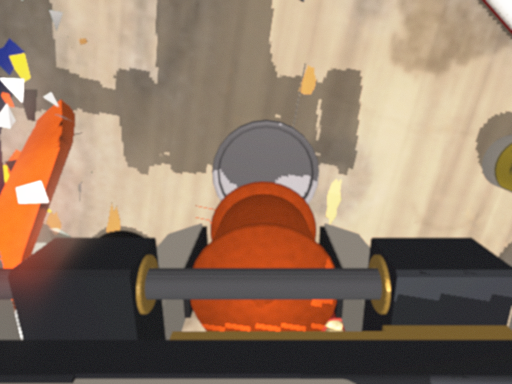

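The spool is held upright over the dish, which is centred at column 266. I'll lower it.

Call:
step_arm(targets=[0.5, 0.05, 0.01, 0.3, 0, 0, 0, 0.5, 0.1, 0.02, 0.6, 0, 0, 0, 0.5, 0.1, 0.02, 0.8, 0, 0, 0, 0.5, 0.1, 0.02, 0.9, 0, 0, 0, 0.5, 0.1, 0.02, 0.95, 0, 0, 0, 0.5, 0.1, 0.02, 0.957, 0, 0, 0, 0.5, 0.1, 0.02, 0.957, 0, 0, 0])

```text
time: 15.05
tool_pos: [605.8, 155.9, 44.6]
tcp_rot: [3.14, 0.0, 1.755]
contact_force: [-0.2, 1.0, -0.5]
grip_width: 56.5
finger_force: 30.0
```

Call:
step_arm(targets=[0.7, 0, 0, 0, 0, 0, 0, 0.85, 0, 0, 0, 0, 0, 0, 0.9, 0, 0, 0, 0, 0, 0, 0.9, 0, 0, -0.2, 0, 0, 0, 0.9, 0, 0, -0.6, 0, 0, 0, 1, 0, 0, -1, 0, 0, 0])

```text
time: 15.8
tool_pos: [605.1, 155.9, 144.7]
tcp_rot: [-3.141, 0.0, 1.755]
contact_force: [0.2, 0.1, -0.0]
grip_width: 88.5
finger_force: 0.0
```

Call:
step_arm(targets=[1, -0.4, -0.14, -0.3, 0, 0, 0, 1, -0.923, -0.28, -0.8, 0, 0, 0, 1, -0.923, -0.28, -0.8, 0, 0, 0, 1, -0.923, -0.28, -0.8, 0, 0, 0])

```text
time: 16.3
tool_pos: [594.7, 59.8, 224.0]
tcp_rot: [3.141, -0.0, 1.754]
contact_force: [-0.3, 0.0, -0.6]
grip_width: 91.7
finger_force: 0.0
```

Run:
```python
from h import *
im,W=cloud("wrist");cv2.imwrite("pics/w10.png",im)
H,S=[cv2.cvtColor(im,cv2.COLOR_BGR2HSV).astype(int)[...,i] for i in(0,1)];z=W[...,2]
s=(z>55)&(z<75)&(H<14)&(S>150)&(np.hypot(W[...,0]-606,W[...,1]-156)<45);print(rect(W[s]))
o=bot.get_obs();print(o["tool_pos"])
f=(573.6,-132.2,175,1.755);go(*f);go(573.6,-132.2,100,1.755,f)
```

```text
{'n': 3871, 'mean': array([605.5, 158.3,  65.5]), 'c': array([605.5, 157.6]), 's': array([56.2, 56.2]), 'yaw': -0.625, 'z': array([64.5, 65.5, 66.5])}
[594.28486451  60.56157095 222.92036148]
from [594.285  60.562 222.92    1.755] shift [-1.8569 -0.557   0.4792] turn 0.0004
from [ 573.6   -132.2    175.       1.755] shift [0.   0.   0.75] turn -0.0
```

The spool sits in the dish at (605.5,157.6) with its top at 65.5, as it should. Now the block.

Call:
step_arm(targets=[1, -0.46, -0.14, 0, 0, 0, 0, 1, -0.93, -0.28, 0, 0, 0, 0])

```text
time: 16.6
tool_pos: [583.7, -35.5, 221.8]
tcp_rot: [-3.139, -0.001, 1.759]
contact_force: [0.2, -0.7, 0.0]
grip_width: 91.7
finger_force: 0.0
```

Call:
step_arm(targets=[1, -0.46, -0.14, 0.2, 0, 0, 0, 1, -0.927, -0.277, 0.45, 0, 0, 0, 1, -0.927, -0.277, 0.47, 0, 0, 0, 1, -0.927, -0.277, 0.47, 0, 0, 0])

```text
time: 17.1
tool_pos: [573.9, -131.3, 175.5]
tcp_rot: [-3.14, -0.002, 1.756]
contact_force: [0.8, 0.3, 0.2]
grip_width: 92.1
finger_force: 0.0
```

Run:
```python
from h import *
im,W=cloud("wrist");cv2.imwrite("pics/w11.png",im);z=W[...,2]
b=(z>118)&(z<133)&(np.hypot(W[...,0]-574,W[...,1]+133)<50);print(rect(W[b]))
t=(z>73)&(z<88)&(np.hypot(W[...,0]-566,W[...,1]+100)<80);print("carton",rect(W[t]))
go(573.6,-132.2,120,1.755)
```

```text
{'n': 8534, 'mean': array([ 572.5, -126.1,  126.4]), 'c': array([ 573. , -128.3]), 's': array([50.1, 61.4]), 'yaw': 0.185, 'z': array([125.5, 126.6, 127.4])}
carton {'n': 9366, 'mean': array([560.7, -67.2,  81.3]), 'c': array([562. , -73.8]), 's': array([61.2, 77.6]), 'yaw': 0.187, 'z': array([79.9, 81.4, 82.5])}
from [ 574.266 -131.065  176.281    1.757] shift [-0.0099 -0.0086  0.5628] turn 0.0027
```

Call:
step_arm(targets=[1, -0.01, -0.008, 0.3, 0, 0, 0, 1, -0.01, -0.008, 0.5, 0, 0, 0, 0.85, -0.01, -0.008, 0.555, 0, 0, 0, 0.7, -0.01, -0.008, 0.555, 0, 0, 0, 0.4, -0.01, -0.008, 0.555, 0, 0, 0, 0.4, -0.01, -0.008, 0.555, 0, 0, 0, 0.4, -0.01, -0.008, 0.555, 0, 0, 0, 0.4, -0.01, -0.008, 0.555, 0, 0, 0])

```text
time: 18.15
tool_pos: [573.7, -134.0, 121.9]
tcp_rot: [3.141, 0.001, 1.755]
contact_force: [0.7, 1.1, 3.5]
grip_width: 49.7
finger_force: 30.0
```

Call:
step_arm(targets=[0.4, 0, 0, -0.2, 0, 0, 0, 0.4, 0, 0, -0.6, 0, 0, 0, 0.4, 0, 0, -1, 0, 0, 0])

```text
time: 18.52
tool_pos: [573.0, -133.8, 221.9]
tcp_rot: [-3.14, -0.001, 1.755]
contact_force: [0.3, -0.2, -1.5]
grip_width: 49.7
finger_force: 30.0
```

Call:
step_arm(targets=[0.4, -0.3, -0.2, -0.1, 0, 0, 0, 0.4, -0.775, -0.445, -0.2, 0, 0, 0])

```text
time: 18.77
tool_pos: [543.8, -217.9, 241.9]
tcp_rot: [3.141, 0.0, 1.758]
contact_force: [0.5, -0.3, -1.2]
grip_width: 49.9
finger_force: 30.0
```

Call:
step_arm(targets=[0.4, -0.39, -0.22, 0, 0, 0, 0, 0.4, -0.775, -0.445, 0, 0, 0, 0])

```text
time: 19.02
tool_pos: [513.6, -303.9, 241.2]
tcp_rot: [-3.141, -0.0, 1.755]
contact_force: [0.5, 0.0, -1.0]
grip_width: 49.8
finger_force: 30.0
```

Call:
step_arm(targets=[0.4, -0.39, -0.22, 0, 0, 0, 0, 0.4, -0.775, -0.445, 0, 0, 0, 0])

```text
time: 19.27
tool_pos: [484.1, -388.2, 241.0]
tcp_rot: [-3.141, -0.0, 1.755]
contact_force: [0.1, 0.1, -1.0]
grip_width: 49.6
finger_force: 30.0
```

Call:
step_arm(targets=[0.4, -0.39, -0.22, 0, 0, 0, 0, 0.4, -0.775, -0.445, 0, 0, 0, 0, 0.4, -0.775, -0.445, 0, 0, 0, 0, 0.4, -0.775, -0.445, 0, 0, 0, 0])

```text
time: 19.77
tool_pos: [455.3, -470.8, 240.8]
tcp_rot: [-3.141, -0.001, 1.755]
contact_force: [-0.1, 0.5, -0.7]
grip_width: 49.8
finger_force: 30.0
```

```bash
cat >> h.py <<'E'
def comp(W,p,r,lo,hi):
    m=((np.hypot(W[...,0]-p[0],W[...,1]-p[1])<r)&(W[...,2]>lo)&(W[...,2]<hi)).astype(np.uint8)
    m=cv2.morphologyEx(m,cv2.MORPH_OPEN,np.ones((3,3)));k,l,s,c=cv2.connectedComponentsWithStats(m)
    return rect(W[l==1+np.argmax(s[1:,4])])
E
python3 - <<'E'
from h import *
im,W=cloud("wrist");np.save("w12.npy",W);cv2.imwrite("pics/w12.png",im)
for lo in(2.5,8):print(comp(W,(457,-387),90,lo,18))
o=bot.get_obs();print(o["tool_pos"],o["tcp_rot"],o["grip_width"])
E
```

```text
{'n': 7621, 'mean': array([ 457.6, -383.1,    7.1]), 'c': array([ 457.8, -385.2]), 's': array([78.1, 98.3]), 'yaw': 0.051, 'z': array([ 4.6,  5.8, 12.5])}
{'n': 1272, 'mean': array([ 461.4, -364.2,   12.2]), 'c': array([ 457.7, -383.5]), 's': array([78.1, 95. ]), 'yaw': 0.051, 'z': array([11. , 12.3, 13.4])}
[ 455.65709085 -470.36982501  241.06358849] [-3.14150731e+00 -9.65901813e-04  1.75602194e+00] 49.75674245242218
```

View pics/w12.png

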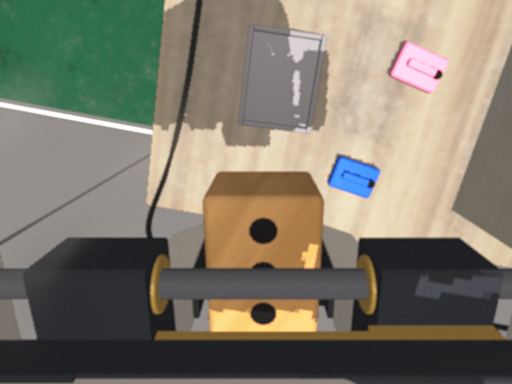

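The block tray is at (281,78) in the view; the fit gives (457.8,−385.2), yaw 0.051, and its size matches. The block is held upright.

Run:
```python
from h import *
f=go(457.8,-386,145,1.622);go(457.8,-386,44.5,1.622,f)
```

```text
from [ 455.657 -470.37   241.064    1.756] shift [0.8253 0.1764 0.9606] turn 0.1706
from [ 457.8   -386.     145.       1.622] shift [0.    0.    1.005] turn -0.0
```

Call:
step_arm(targets=[0.4, 0.4, 0.08, 0.4, 0, 0, 0.08, 0.4, 0.825, 0.176, 0.8, 0, 0, 0.17, 0.4, 0.825, 0.176, 0.96, 0, 0, 0.17, 0.4, 0.825, 0.176, 0.96, 0, 0, 0.17, 0.4, 0.825, 0.176, 0.96, 0, 0, 0.17])

```text
time: 20.45
tool_pos: [458.4, -388.1, 146.8]
tcp_rot: [3.14, 0.003, 1.622]
contact_force: [-0.0, -0.0, -0.6]
grip_width: 49.7
finger_force: 30.0
```

Run:
```python
from h import *
go(457.8,-386,45,1.622)
```

```text
from [ 458.406 -388.093  146.782    1.622] shift [ 0.0212 -0.005   1.0178] turn 0.0002
```

Call:
step_arm(targets=[0.4, 0.015, 0, 0.4, 0, 0, 0, 0.4, 0.015, 0, 0.7, 0, 0, 0, 0.4, 0.015, 0, 0.9, 0, 0, 0, 0.4, 0.015, 0, 0.97, 0, 0, 0, 0.4, 0.015, 0, 0.995, 0, 0, 0, 0.4, 0.015, 0, 1.0, 0, 0, 0, 0.4, 0.015, 0, 1.0, 0, 0, 0])

```text
time: 21.32
tool_pos: [457.8, -385.9, 46.2]
tcp_rot: [3.141, 0.001, 1.622]
contact_force: [-0.8, 0.6, -1.6]
grip_width: 50.0
finger_force: 30.0
```

Call:
step_arm(targets=[0.4, 0, 0, 0.01, 0, 0, 0, 0.4, 0, 0, 0.015, 0, 0, 0, 0.4, 0, 0, 0.015, 0, 0, 0])

```text
time: 21.7
tool_pos: [457.8, -385.9, 45.7]
tcp_rot: [3.14, 0.002, 1.622]
contact_force: [-2.1, 1.8, 9.5]
grip_width: 49.6
finger_force: 30.0
```

Contact at 9.5 N, so the block is on the tray floor. I'll release it, rise, back off and check.

Call:
step_arm(targets=[0.6, 0, 0, 0, 0, 0, 0, 0.75, 0, 0, 0, 0, 0, 0, 0.8, 0, 0, 0, 0, 0, 0, 0.8, 0, 0, -0.2, 0, 0, 0, 0.8, 0, 0, -0.6, 0, 0, 0, 0.9, 0, 0, -1, 0, 0, 0])

```text
time: 22.45
tool_pos: [457.3, -385.3, 144.5]
tcp_rot: [-3.141, -0.001, 1.622]
contact_force: [-0.2, -0.4, 0.4]
grip_width: 79.0
finger_force: 0.0
```

Call:
step_arm(targets=[1, -0.3, 0, -0.5, 0, 0, 0, 1, -0.8, 0, -0.95, 0, 0, 0, 1, -0.8, 0, -0.95, 0, 0, 0, 1, -0.8, 0, -0.95, 0, 0, 0])

```text
time: 22.95
tool_pos: [461.2, -464.9, 237.7]
tcp_rot: [-3.141, -0.002, 1.621]
contact_force: [0.4, 0.3, 0.1]
grip_width: 92.1
finger_force: 0.0
```

Run:
```python
from h import *
im,W=cloud("wrist");cv2.imwrite("pics/w13.png",im);z=W[...,2]
print(rect(W[(z>42)&(z<60)&(np.hypot(W[...,0]-458,W[...,1]+386)<55)]))
f=go(566.7,-100.5,200,1.756)
```

```text
{'n': 4343, 'mean': array([ 457.7, -383.5,   50.3]), 'c': array([ 457.8, -384.4]), 's': array([50.2, 69.2]), 'yaw': 0.051, 'z': array([49.2, 50.4, 51.4])}
from [ 461.152 -464.203  237.098    1.622] shift [3.5781 1.2406 0.371 ] turn -0.1705
```

The block is in its tray at (457.8,−384.4), yaw 0.051. Now the carton.

Call:
step_arm(targets=[1, 0.45, 0.15, 0, 0, 0, 0, 1, 0.9, 0.31, 0, 0, 0, 0])

```text
time: 23.25
tool_pos: [487.4, -371.4, 236.8]
tcp_rot: [-3.139, -0.003, 1.622]
contact_force: [0.5, 0.8, -0.2]
grip_width: 91.5
finger_force: 0.0
```

Call:
step_arm(targets=[1, 0.45, 0.15, 0, 0, 0, 0, 1, 0.9, 0.31, 0, 0, 0, 0])

```text
time: 23.5
tool_pos: [513.8, -279.3, 237.2]
tcp_rot: [-3.139, -0.002, 1.623]
contact_force: [0.6, 0.2, -0.3]
grip_width: 92.0
finger_force: 0.0
```

Call:
step_arm(targets=[1, 0.45, 0.15, 0, 0, 0, -0.08, 1, 0.9, 0.31, 0, 0, 0, -0.17, 1, 0.9, 0.31, 0, 0, 0, -0.17, 1, 0.9, 0.31, 0, 0, 0, -0.17])

```text
time: 24.0
tool_pos: [540.0, -190.4, 237.9]
tcp_rot: [-3.14, -0.001, 1.756]
contact_force: [-0.0, 0.1, 0.6]
grip_width: 91.5
finger_force: 0.0
```

Run:
```python
from h import *
im,W=cloud("wrist");cv2.imwrite("pics/w14.png",im);z=W[...,2]
print(rect(W[(z>73)&(z<90)&(np.hypot(W[...,0]-566,W[...,1]+100)<85)]))
q=W[(z>3)&(abs(W[...,0]-650)<40)&(abs(W[...,1]+100)<60)];print("bag min x, z", np.nanpercentile(q[:,0],[1,5]).round(), np.nanmax(q[:,2]))
f=go(566.7,-100.5,140,1.756)
```

```text
{'n': 11353, 'mean': array([565.8, -98.7,  81.3]), 'c': array([ 567.3, -102.3]), 's': array([ 61.2, 121.7]), 'yaw': 0.183, 'z': array([79.9, 81.5, 82.5])}
bag min x, z [650. 654.] 61.827105766774196
from [ 540.003 -191.172  238.054    1.755] shift [0.8425 0.4285 0.9805] turn -0.0014
```

View pics/w14.png

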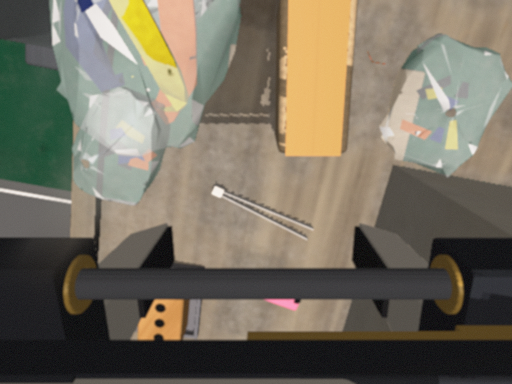

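The carton is at (318,75), still standing. A bag lies on each side of it, right at (390,130) and left at (240,40). I'll check the left bag's clearance before descending.

Run:
```python
from h import *
W=np.load("w1.npy").reshape(-1,3);c=np.array([566.5,-99.5]);a=.185
d=W[:,:2]-c;X=d[:,0]*np.cos(a)+d[:,1]*np.sin(a);Y=-d[:,0]*np.sin(a)+d[:,1]*np.cos(a)
for y0,y1 in((-40,-12),(-12,12),(12,40)):
  print(y0,[(x,int(np.nanmax(np.r_[-9,W[(X>x)&(X<x+10)&(Y>y0)&(Y<y1),2]]))) for x in list(range(-110,-35,10))+list(range(35,105,10))])
go(566.5,-99.5,140,1.755)
```

```text
-40 [(-110, 426), (-100, 427), (-90, 427), (-80, 427), (-70, 427), (-60, 426), (-50, 426), (-40, 425), (35, -9), (45, -9), (55, 1), (65, 3), (75, 41), (85, 47), (95, 52)]
-12 [(-110, 78), (-100, 72), (-90, 59), (-80, 38), (-70, 2), (-60, 3), (-50, 3), (-40, 79), (35, -9), (45, 1), (55, 2), (65, 2), (75, 2), (85, 41), (95, 47)]
12 [(-110, 82), (-100, 78), (-90, 72), (-80, 66), (-70, 49), (-60, 2), (-50, 2), (-40, 77), (35, -9), (45, -9), (55, 1), (65, 2), (75, 3), (85, 27), (95, 44)]
from [ 540.003 -191.172  238.054    1.755] shift [0.8527 0.4283 0.9805] turn -0.0001
```

Clear: nothing stands above 3 mm within ±65 mm of the carton's axis at the grasp, and the bags stay under the gripper's body.

Call:
step_arm(targets=[1, 0.42, 0.21, 0.2, 0, 0, 0, 0.88, 0.85, 0.428, 0.6, 0, 0, 0, 0.88, 0.85, 0.428, 0.98, 0, 0, 0, 0.88, 0.85, 0.428, 0.98, 0, 0, 0, 0.88, 0.85, 0.428, 0.98, 0, 0, 0])

```text
time: 24.68
tool_pos: [567.6, -101.0, 142.0]
tcp_rot: [3.14, 0.001, 1.754]
contact_force: [0.2, -0.2, -0.3]
grip_width: 81.0
finger_force: 0.0
```

Run:
```python
from h import *
go(566.5,-99.5,66,1.755)
im,W=cloud("wrist");z=W[...,2]
print(rect(W[(z>73)&(z<90)&(np.hypot(W[...,0]-566,W[...,1]+100)<85)]))
```

```text
from [ 567.623 -100.98   142.013    1.754] shift [ 0.0166 -0.0084  0.7601] turn -0.0018
{'n': 16279, 'mean': array([564. , -84.3,  81.3]), 'c': array([566.7, -99.6]), 's': array([ 61.2, 129.4]), 'yaw': 0.186, 'z': array([80. , 81.5, 82.4])}
```

Call:
step_arm(targets=[0.88, 0.01, -0.008, 0.3, 0, 0, 0, 0.88, 0.01, -0.008, 0.6, 0, 0, 0, 0.88, 0.01, -0.008, 0.755, 0, 0, 0, 0.8, 0.01, -0.008, 0.755, 0, 0, 0, 0.7, 0.01, -0.008, 0.755, 0, 0, 0, 0.5, 0.01, -0.008, 0.755, 0, 0, 0, 0.5, 0.01, -0.008, 0.755, 0, 0, 0, 0.5, 0.01, -0.008, 0.755, 0, 0, 0])

```text
time: 25.72
tool_pos: [566.9, -99.0, 66.6]
tcp_rot: [3.139, 0.001, 1.755]
contact_force: [-0.6, -0.6, 6.2]
grip_width: 60.8
finger_force: 30.0
```

Call:
step_arm(targets=[0.5, 0, 0, -0.15, 0, 0, 0, 0.5, 0, 0, -0.5, 0, 0, 0, 0.5, 0, 0, -1, 0, 0, 0, 0.5, 0, 0, -1, 0, 0, 0])

```text
time: 26.22
tool_pos: [568.3, -99.2, 170.2]
tcp_rot: [3.134, 0.004, 1.756]
contact_force: [-0.1, 0.2, -0.6]
grip_width: 61.0
finger_force: 30.0
```

Call:
step_arm(targets=[0.5, 0.3, 0.07, -0.3, 0, 0, 0, 0.5, 0.9, 0.21, -0.6, 0, 0, 0])

```text
time: 26.48
tool_pos: [569.6, -12.2, 222.8]
tcp_rot: [-3.14, -0.0, 1.752]
contact_force: [0.9, -0.0, -0.0]
grip_width: 61.0
finger_force: 30.0
```

Call:
step_arm(targets=[0.5, 0.45, 0.1, 0, 0, 0, 0, 0.5, 0.9, 0.21, 0, 0, 0, 0])

```text
time: 26.72
tool_pos: [573.6, 82.1, 222.5]
tcp_rot: [-3.141, -0.0, 1.755]
contact_force: [-0.6, 0.2, -1.2]
grip_width: 60.6
finger_force: 30.0
```

Call:
step_arm(targets=[0.5, 0.45, 0.1, 0, 0, 0, 0, 0.5, 0.9, 0.21, 0, 0, 0, 0])

```text
time: 26.98
tool_pos: [577.5, 174.3, 222.0]
tcp_rot: [-3.14, 0.0, 1.755]
contact_force: [1.1, -0.6, -1.5]
grip_width: 61.1
finger_force: 30.0
```

Call:
step_arm(targets=[0.5, 0.45, 0.1, 0, 0, 0, 0.1, 0.5, 0.9, 0.21, 0, 0, 0, 0.3, 0.5, 0.9, 0.21, 0, 0, 0, 0.553, 0.5, 0.9, 0.21, 0, 0, 0, 0.553, 0.5, 0.9, 0.21, 0, 0, 0, 0.553])

```text
time: 27.6
tool_pos: [582.2, 264.6, 222.3]
tcp_rot: [-3.141, 0.001, 1.324]
contact_force: [-0.1, 0.1, -0.5]
grip_width: 60.8
finger_force: 30.0
```

Run:
```python
from h import *
im,W=cloud("wrist");cv2.imwrite("pics/w15.png",im)
o=bot.get_obs();print(o["grip_width"],o["contact_force"])
f=go(586.2,373.1,150,1.321);go(586.2,373.1,72,1.321,f)
```

```text
60.37803276342531 [ 0.06003205 -0.62013994 -1.48307001]
from [582.285 264.504 222.447   1.323] shift [ 1.0624 -0.2283  0.7245] turn 0.0027
from [586.2   373.1   150.      1.321] shift [0.   0.   0.78] turn -0.0
```

View pics/w15.png

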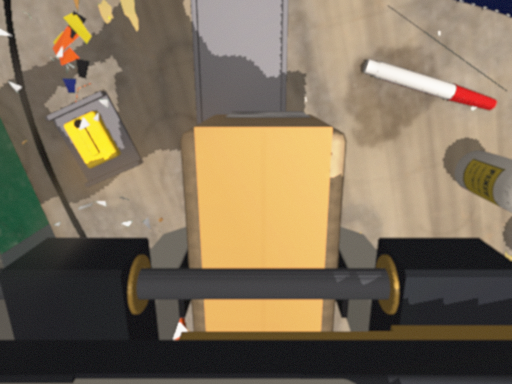

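The carton hangs level and square to the tray, which is at (240,55). I'll move over it and lower.

Call:
step_arm(targets=[0.5, 0.5, -0.1, 0.1, 0, 0, 0, 0.5, 1, -0.22, 0.3, 0, 0, 0, 0.5, 1, -0.22, 0.72, 0, 0, 0, 0.5, 1, -0.22, 0.72, 0, 0, 0, 0.5, 1, -0.22, 0.72, 0, 0, 0])

```text
time: 28.28
tool_pos: [586.7, 366.9, 152.3]
tcp_rot: [3.14, -0.001, 1.321]
contact_force: [0.9, 0.0, -0.3]
grip_width: 60.7
finger_force: 30.0
```

Run:
```python
from h import *
go(586.2,373.1,71.5,1.321)
im,W=cloud("wrist");cv2.imwrite("pics/w16.png",im)
```

```text
from [586.673 366.873 152.277   1.321] shift [ 0.0592 -0.02    0.8078] turn -0.0004
```

View pics/w16.png

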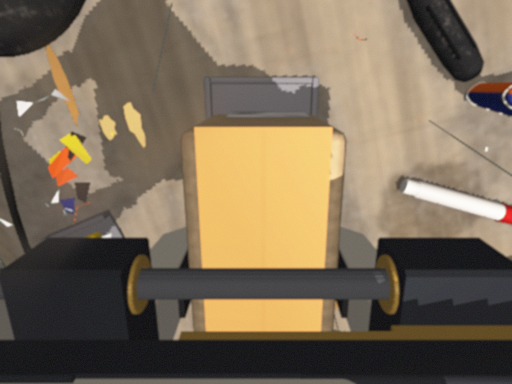

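The tray's far end at (205–318,80) is centred on the carton. I'll lower it.

Call:
step_arm(targets=[0.5, 0.059, -0.015, 0.3, 0, 0, 0, 0.5, 0.059, -0.015, 0.55, 0, 0, 0, 0.5, 0.059, -0.015, 0.7, 0, 0, 0, 0.5, 0.059, -0.015, 0.77, 0, 0, 0, 0.5, 0.059, -0.015, 0.8, 0, 0, 0, 0.5, 0.059, -0.015, 0.81, 0, 0, 0, 0.5, 0.059, -0.015, 0.81, 0, 0, 0])

```text
time: 29.2
tool_pos: [586.3, 373.7, 71.6]
tcp_rot: [3.14, -0.001, 1.321]
contact_force: [-2.8, -1.1, 5.7]
grip_width: 60.6
finger_force: 30.0
```

Call:
step_arm(targets=[0.72, 0, 0, 0, 0, 0, 0, 0.8, 0, 0, 0, 0, 0, 0, 0.88, 0, 0, 0, 0, 0, 0, 0.88, 0, 0, -0.2, 0, 0, 0, 0.88, 0, 0, -0.6, 0, 0, 0, 0.9, 0, 0, -1, 0, 0, 0])

```text
time: 29.95
tool_pos: [585.9, 373.7, 172.2]
tcp_rot: [3.141, -0.001, 1.321]
contact_force: [0.8, 0.6, 0.3]
grip_width: 82.1
finger_force: 0.0
```

Call:
step_arm(targets=[1, -0.3, 0, -0.5, 0, 0, 0, 1, -0.8, 0, -1, 0, 0, 0, 1, -0.8, 0, -1, 0, 0, 0])

```text
time: 30.32
tool_pos: [567.0, 294.5, 275.8]
tcp_rot: [3.134, -0.005, 1.319]
contact_force: [-0.4, 0.9, -0.2]
grip_width: 92.1
finger_force: 0.0
```

Call:
step_arm(targets=[1, -0.3, 0, -0.3, 0, 0, 0, 1, -0.8, 0, -0.6, 0, 0, 0, 1, -0.8, 0, -0.6, 0, 0, 0, 1, -0.8, 0, -0.6, 0, 0, 0])

```text
time: 30.82
tool_pos: [546.1, 219.1, 329.2]
tcp_rot: [-3.141, -0.0, 1.321]
contact_force: [-0.0, 0.2, -0.9]
grip_width: 91.7
finger_force: 0.0
```

Run:
```python
from h import *
im,W=cloud("wrist");cv2.imwrite("pics/w17.png",im);z=W[...,2]
print(rect(W[(z>75)&(z<95)&(np.hypot(W[...,0]-586,W[...,1]-373)<85)]))
t,Wt=cloud("top");cv2.imwrite("pics/top1.png",np.vstack([cv2.resize(t[120:270,50:400],(700,300))]))
W0=np.load("top.npy")
a=cv2.imread("pics/top_raw.png");print([np.abs(t[r].astype(int)-a[r]).mean() for r in(np.s_[138:170,205:235],np.s_[203:228,200:228])])
```

```text
{'n': 4034, 'mean': array([578.5, 344.5,  86.3]), 'c': array([578.4, 343.8]), 's': array([64.9, 61.1]), 'yaw': -0.245, 'z': array([84.7, 86.4, 87.6])}
[np.float64(3.767013888888889), np.float64(3.4185714285714286)]
```

View pics/top1.png

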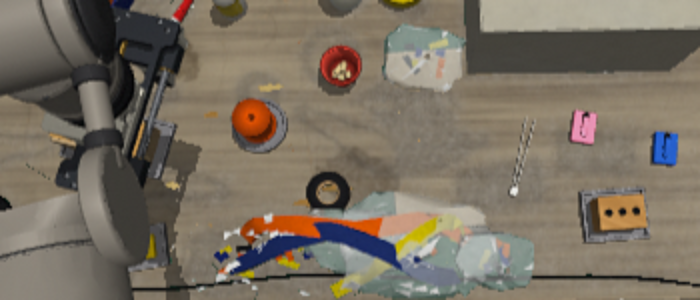

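The stud cup and tape are unmoved. The carton's near end puts its centre at about (586.4,375.8), 3 mm from the middle of its tray, and all four things lie flat. I'm handing in.

```bash
python3 -c "
from plant import bot
print(bot.close_job())"
```

```text
the job is handed in; nothing more can be done
None
```

The job is handed in: clip, block, spool and carton each measured upright and within about 3 mm of the middle of its own tray, and the stud cup and tape were not moved; the judge gave no verdict.

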